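Turn the toe unit in the bench vice to bring out its screw side

TASK

The toe unit's adjusting-screw side, the side under the steel tab on its top, is hidden against the vice's sliding jaw. Slide the jaw open, give the toe unit a quarter turn so that the screw side looks out of the open end of the vice towards the robot, stand it upright on the bed, centred on the jaws, and slide the jaw up until it is held between both jaws with no play. Leave the other things on the bench where they are.

Things in the scene. Friction and masses are not known exactly. Their poses are not given: they have to be found in the camera images.
- vice: Low cast-iron slide-jaw vice bolted to the bench, 84 mm (its x) x 235 mm (its y). z up; y is the slide direction, from the fixed towards the sliding jaw; -x is the open end on the robot's side. Origin at bench level on the vice's long centre line, 30 mm from the fixed jaw's face. Flat bed 60 mm wide, its top 28 mm above the bench, y from -77 to 147 mm.
- fixed_jaw (a point): Middle of the top edge of the fixed jaw's gripping face: vice x 0, y -30 mm, 52 mm above the bench (24 mm above the bed). Both jaws are 40 mm wide (vice x -20 to 20 mm) and equally high; the fixed one is 30 mm thick, the sliding one 24 mm.
- jaw (a joint): Opening between the two jaw faces in m: 0 = jaws touching, 0.092 = fully open; the sliding jaw's face lies at vice y = -0.030 + this value. It slides with a few newtons of friction and stays where it is left. At the start the jaw stands almost against the toe unit.
- jaw_post (a point): Centre of the top of the upright flat steel post on the sliding jaw, by which the jaw is pushed or pulled; 95 mm above the bench. The post is 30 mm wide (vice x), 14 mm thick (vice y), stands free from 41 to 95 mm above the bench, and its middle is 65 mm behind the jaw face.
- toe: Toe unit of a ski binding: red enamelled upright block, 58 mm (its x) x 40 mm (its y) x 62 mm high (its z), about 0.4 kg. Origin at the centre of its underside. A steel tab, 26 x 11 x 8 mm, stands on its top along the +y edge. It starts upright on the vice bed, +y side towards the sliding jaw; its upper 38 mm stand clear above the jaws.
- toe_screw (a point): Centre of the slotted brass adjusting screw, flush in the middle of the toe unit's +y side, 20 mm from the toe unit's axis and 15 mm above its underside.
- screwdriver: Bystander: brass ratchet screwdriver lying beyond the vice, 211 mm long, 28 mm high, handle to its -x. Origin under its middle.
- gauge: Bystander: stepped tin gauge block, 50 x 28 x 26 mm, lying on the robot's side of the vice. Origin at the centre of its underside.
- heel: Bystander: chipped white plastic heel unit, about 97 x 56 x 47 mm. Origin at the centre of its underside.
- cork_block: Bystander: cork block, 95 x 45 x 28 mm. Origin at the centre of its underside.
- mug: Bystander: white mug, 76 mm wide, 90 mm high. Origin at the centre of its underside.
- screw_tin: Bystander: open tin tray with screws, 110 x 80 x 30 mm. Origin at the centre of its underside.
There are look-alikes about, which are no part of the job. Of the things that look like the toe, the largest one is meant.

How it is judged:
By the outcome, as a careful person would: the job done as asked, in the order asked, and still so for the second after the job is handed in, with the robot touching nothing.
It also fails if it takes over 51 s, if anything falls off the work surface, if the arm or the gripper's body presses on something with over 40 N, if the wrist force passes 120 N, or if a joint passes its speed limit or range.

ROBOT

A 6-joint arm with a two-finger parallel gripper is mounted at the origin on the work surface. World frame = base frame: x ahead of the robot, y to its left, z up, the work surface at z = 0. Lengths are in m, angles in degrees, forces in N, time in s.
With the tool pointing down it reaches from about 0.4 to 0.825 m from the base axis. Payload 7 kg.
Tool frame: the origin (TCP) lies midway between the tips of the shut fingers; the grasp point (between the pads) lies 19 mm behind it (ctrl.grip_point_offset is the distance from the TCP to the grasp point, in m); x points along the fingers, y is the direction in which the jaws open and shut, and the axes are right-handed (so a half turn about x gives the same grasp; the last joint's range is limited). The gripper opens to 88 mm and grips with 3 to 60 N. Pads are 19 mm wide; open, the fingers measure 130 mm over their backs; the gripper's body (78 mm by 193 mm) begins 47 mm behind the grasp point.
Start: joints at [86.809, 20.546, 0.682, 0, -70.136, -16.507], TCP at [0.228, 0.635, 0.227] pointing down, gripper open.
Joint ranges: [-176.03, 176.03], [-82.01, 121.73], [-58.28, 71.71], [-173.87, 95.51], [-174.79, -0.11], [-173.66, 173.66]. Speed limits (degrees/s): [136.94, 136.94, 172.46, 180, 180, 180].

INTERFACE

Orientations are given as [roll, pitch, yaw] about the fixed x, y, z axes, in that order (R = Rz(yaw) Ry(pitch) Rx(roll)).
In Python, from plant import ctrl gives the robot as it stands.
- The arm moves only by the tool drive_tool, never from a script. Its argument "plan" is a list of rows, each a list of 3 entries, a list of its own where there are three numbers: the shift along the tool's x, y, z in m, then the turn, a rotation vector about the tool's x, y, z in degrees, then the opening, from 0 (shut) to 1 (fully open). In form: [[[dx, dy, dz], [wx, wy, wz], grip], ...]. A call has 1 to 20 rows; each row is the pose to reach, as a shift and turn from the pose measured when the call began, along the tool's axes at that moment; what a row does not reach only later rows make up. A row lasts 1/12 s, in which the tool goes at most 41.7 mm and 7.16 degrees, less where a joint would pass 70% of its speed; a pose out of reach is approached as far as the arm can. A call with a gripper value outside its range is refused whole. The fingers move at their own pace and stop on an object; the grip force is fixed at half the most. Time passes only in rows, so rows that repeat a pose let the fingers close. It gives the time, the measured TCP pose, the force and the opening at its end, in the units of the state.
- ctrl.get_obs(): the state, without advancing time (a new reading comes with each control period).
- ctrl.snapshot(name): name is "scene" or "top" or "wrist"; returns the picture (400x640x3 uint8, blue, green, red); there is no depth.
- ctrl.get_calibration(name): a dict with "fx", "fy", "cx", "cy" (pixels), "dist_coeffs" ([k1, k2, p1, p2, k3] as OpenCV has them; the pictures are not rectified), "R" (3x3) and "t" (3): a world point X has camera coordinates R X + t. Camera axes: x right, y down, z forward; pixel columns grow to the right and rows downward; lengths in m; the calibration is good to about 2 mm. A picture is of the moment at which its call begins: read the wrist's pose just before it. get_calibration takes no time and is no camera call; for the wrist camera it gives the pose at the moment of the call.
- ctrl.close_job(): hands the job in, once; it reports no verdict.
Trained networks look in the newest picture that a camera, given by its name, has taken for a name from the list of things; names that differ only in an ending like _2 or _b are one class to them, and where a whole thing is asked for, a point or a joint stands for the part that bears it (a point fixed in the world has none). Each returns a list of dicts, best first, with "confidence" (0 to 1); they miss things now and then, are a little off and sometimes report something else, mostly with a low value. They report only what shows in the picture. A call takes as long as a camera call. They do not tell look-alikes from the thing itself.
- ctrl.cut_out(camera, name): "pixels" (400x640 bool, what is visible of it) and "pixel" ([column, row] in pixels, amid what is visible of it).
- ctrl.landmark_of(camera, name): "pixel" ([column, row] in pixels: a listed point, or the origin of a listed thing).
The state is a dict: "clock": time; "joint_pos": joint angles; "qvel": joint speeds; "tau": joint torques, N m; "tool_pos": TCP position; "orientation": TCP orientation; "force": force on the tool from outside, world axes, zero at the start; "moment": the same for the moment, N m; "opening": finger opening in m.
Only numpy, scipy, OpenCV 4.12 (cv2) and the standard library are available. Lean on these libraries where they do the work, as an engineer would, in place of code of your own. Each camera call takes 0.05 s, during which the arm holds its last target. There are 200 camera calls.

## Working session

There is one attempt and no reset: what is moved stays moved. The work goes in short steps, Python scripts to look and compute and a tool call to move; the robot and the scene stay as the last step left them, time stands still between calls to the robot, and variables do not carry over. Pictures are saved under pics/ and viewed, about 8 in all and at most 12, crops included, and the job is handed in when it is done.

Besides the shell and the picture viewer there is one more tool, called after "Call:" in YAML: its name, and indented under it one key for each argument. drive_tool: Moves the arm, as the interface text tells. Its arguments: {"type":"object","properties":{"plan":{"type":"array","items":{"type":"array"}}},"required":["plan"]}

```bash
ls; mkdir -p pics
python3 - <<'E'
from plant import ctrl
import cv2
o=ctrl.get_obs(); print(o['clock'],o['tool_pos'],o['orientation'],o['opening'],ctrl.grip_point_offset)
a=ctrl.snapshot("scene");b=ctrl.snapshot("top")
cv2.imwrite("pics/s.png",a);cv2.imwrite("pics/t.png",b)
for c in("scene","top"):
  k=ctrl.get_calibration(c);print(c,k)
  for n in("toe","vice","jaw_post","fixed_jaw","jaw"):
    for r in ctrl.landmark_of(c,n)[:3]:print(c,n,r)
    if n in("toe",):
      for r in ctrl.cut_out(c,n)[:4]:print('cut',r['pixel'],r['confidence'],r['pixels'].sum())
E
```

```text
pics
0.0 [0.22736749 0.63502977 0.22562311] [  94.64753723   89.90380891 -105.05778473] 0.08761378367766132 0.0188
scene {'fx': 363.09256584297344, 'fy': 363.09256584297344, 'cx': 322.81948073767677, 'cy': 197.33194265860237, 'dist_coeffs': array([-0.07737834,  0.        ,  0.        ,  0.        ,  0.        ]), 'R': array([[ 0.70591748,  0.70806381,  0.0180598 ],
       [ 0.48427061, -0.4638819 , -0.74181909],
       [-0.51687763,  0.5324089 , -0.67035683]]), 't': array([-0.36346622, -0.20953825,  1.33549203])}
scene toe {'pixel': [293.7, 224.8], 'confidence': 0.89}
scene toe {'pixel': [263.5, 266.5], 'confidence': 0.65}
cut [295.3, 213.1] 0.71 578
cut [265.5, 261.3] 0.55 330
scene vice {'pixel': [296.5, 224.8], 'confidence': 0.66}
scene jaw_post {'pixel': [311.4, 189.3], 'confidence': 0.84}
scene jaw_post {'pixel': [332.1, 247.1], 'confidence': 0.58}
scene fixed_jaw {'pixel': [292.0, 221.2], 'confidence': 0.79}
scene fixed_jaw {'pixel': [297.2, 222.4], 'confidence': 0.72}Traceback (most recent call last):
  File "<stdin>", line 9, in <module>
ValueError: it knows: cork_block, fixed_jaw, gauge, heel, jaw_post, mug, screw_tin, screwdriver, toe, toe_screw, vice
```

```bash
cat > h.py <<'E'
from plant import ctrl
import cv2, numpy as np
from scipy.spatial.transform import Rotation as Ro
def ray(c,px):
    k=ctrl.get_calibration(c) if isinstance(c,str) else c
    K=np.array([[k['fx'],0,k['cx']],[0,k['fy'],k['cy']],[0,0,1]])
    u=cv2.undistortPoints(np.array([[px]],float),K,np.array(k['dist_coeffs']))[0,0]
    R=np.array(k['R']);t=np.array(k['t'])
    return -R.T@t, R.T@np.array([u[0],u[1],1])
def atz(c,px,z):
    o,d=ray(c,px); return o+d*(z-o[2])/d[2]
def proj(c,X):
    k=ctrl.get_calibration(c) if isinstance(c,str) else c
    K=np.array([[k['fx'],0,k['cx']],[0,k['fy'],k['cy']],[0,0,1]])
    return cv2.projectPoints(np.atleast_2d(np.array(X,float)),cv2.Rodrigues(np.array(k['R']))[0],np.array(k['t']),K,np.array(k['dist_coeffs']))[0][:,0]
E
python3 - <<'E'
from h import *
a=cv2.imread("pics/s.png");b=ctrl.snapshot("top");cv2.imwrite("pics/t2.png",b)
H={'toe':.028,'vice':0,'jaw_post':.095,'fixed_jaw':.052,'screwdriver':0,'gauge':0,'heel':0,'cork_block':0,'mug':0,'screw_tin':0}
for n,z in H.items():
  for r in ctrl.landmark_of('top',n)[:3]:print(n,r['pixel'],r['confidence'],atz('top',r['pixel'],z).round(3))
for r in ctrl.cut_out('top','toe'):print(r['pixel'],r['confidence'],r['pixels'].sum())
for n,p in(('toe',[293.7,224.8]),('toe',[263.5,266.5]),('jaw_post',[311.4,189.3]),('fixed_jaw',[292,221.2]),('vice',[296.5,224.8])):print('s',n,atz('scene',p,H[n]).round(3))
v=np.hstack([cv2.resize(a[130:330,180:440],(780,600))]);cv2.imwrite("pics/s1.png",v)
E
```

```text
toe [383.8, 189.9] 0.56 [ 0.554 -0.234  0.028]
toe [346.5, 204.9] 0.52 [ 0.508 -0.113  0.028]
toe [342.2, 253.4] 0.43 [ 0.354 -0.096  0.028]
vice [341.7, 207.6] 0.82 [ 0.501 -0.099  0.   ]
vice [190.3, 167.2] 0.73 [0.643 0.399 0.   ]
vice [434.0, 143.0] 0.7 [ 0.713 -0.413  0.   ]
jaw_post [316.8, 207.6] 0.7 [ 0.496 -0.018  0.095]
fixed_jaw [351.7, 204.9] 0.77 [ 0.506 -0.128  0.052]
screwdriver [333.8, 171.1] 0.88 [ 0.622 -0.076  0.   ]
gauge [375.5, 228.9] 0.63 [ 0.43  -0.208  0.   ]
gauge [347.7, 201.6] 0.63 [ 0.521 -0.119  0.   ]
heel [436.6, 201.8] 0.84 [ 0.515 -0.413  0.   ]
cork_block [191.0, 165.0] 0.6 [0.65  0.396 0.   ]
cork_block [344.8, 206.1] 0.48 [ 0.506 -0.109  0.   ]
mug [192.2, 165.3] 0.71 [0.649 0.392 0.   ]
mug [433.6, 144.3] 0.7 [ 0.708 -0.411  0.   ]
mug [341.0, 207.3] 0.33 [ 0.502 -0.097  0.   ]
screw_tin [192.2, 210.5] 0.93 [0.499 0.39  0.   ]
[341.7, 249.2] 0.66 113
[345.6, 203.2] 0.52 270
[386.9, 184.2] 0.42 127
s toe [ 0.519 -0.116  0.028]
s toe [ 0.572 -0.262  0.028]
s jaw_post [ 0.501 -0.033  0.095]
s fixed_jaw [ 0.523 -0.125  0.052]
s vice [ 0.503 -0.094  0.   ]
```

View pics/t2.png

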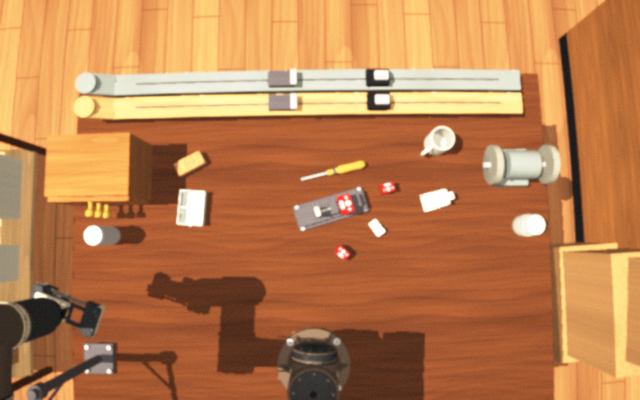

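View pics/s1.png

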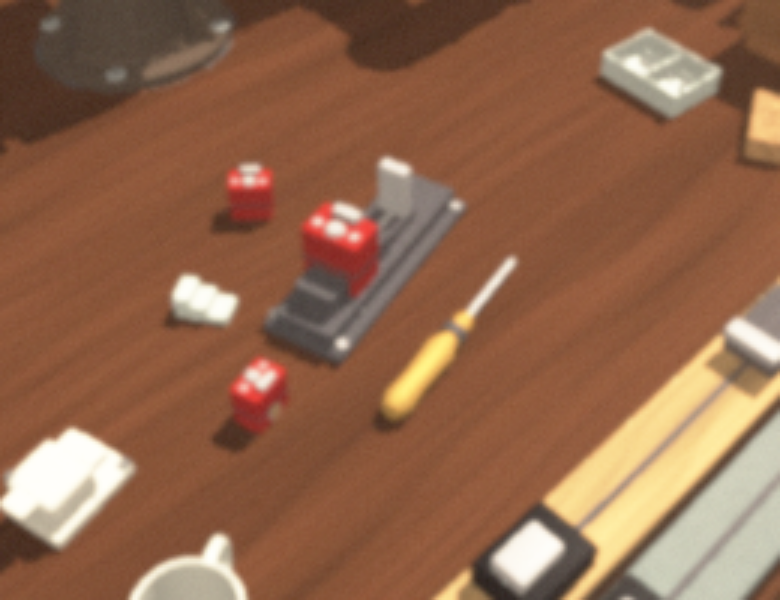

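The top picture shows the vice lying from about (297,220) to (367,198), with the large toe on it at (346,204) and two small look-alikes at (342,253) and (388,188). The gauge is at (376,228) and the screwdriver at (335,171). The scene crop confirms the tab faces the post. The vice's yaw is about 17°, so next I'll go above it for a close look.

```bash
cat >> h.py <<'E'
def mv(pos,yaw,show=True):
    """pos of TCP; yaw = world direction (deg) of tool y, tool down"""
    o=ctrl.get_obs(); R=Ro.from_euler('xyz',o['orientation'],degrees=True).as_matrix()
    y=np.array([np.cos(np.radians(yaw)),np.sin(np.radians(yaw)),0]);x=np.array([0,0,-1.])
    T=np.c_[x,y,np.cross(x,y)]
    d=R.T@(np.array(pos)-o['tool_pos']); w=Ro.from_matrix(R.T@T).as_rotvec(degrees=True)
    print('pos',np.array(o['tool_pos']).round(4),'j',np.array(o['joint_pos']).round(1),'shift',d.round(4),'rot',w.round(2),'rows',round(np.linalg.norm(d)/.0417,1),round(np.linalg.norm(w)/7.16,1))
E
python3 - <<'E'
from h import *
o=ctrl.get_obs(); R=Ro.from_euler('xyz',o['orientation'],degrees=True).as_matrix();print(R.round(2))
k=ctrl.get_calibration('wrist');C=-k['R'].T@k['t'];print('cam in tool',R.T@(C-o['tool_pos']),'axis',R.T@k['R'][2],k['fx'])
mv([.50,-.09,.27],107);mv([.50,-.09,.27],-73)
E
```

```text
[[ 0.   -0.34 -0.94]
 [ 0.   -0.94  0.34]
 [-1.   -0.   -0.  ]]
cam in tool [-1.57202852e-01 -8.09193812e-05 -8.47828375e-02] axis [9.50772674e-01 9.18705774e-04 3.09887848e-01] 292.1199450985164
pos [0.2275 0.6355 0.2266] j [ 86.8  20.5   0.7   0.  -70.1 -16.5] shift [-0.0434  0.5912 -0.501 ] rot [143.3   0.    0. ] rows 18.6 20.0
pos [0.2275 0.6355 0.2266] j [ 86.8  20.5   0.7   0.  -70.1 -16.5] shift [-0.0434  0.5912 -0.501 ] rot [-36.7  -0.    0. ] rows 18.6 5.1
```

Call:
drive_tool:
  plan:
    - [[0,0.04,-0.035],[10,0,0],1]
    - [[0,0.57,-0.48],[143.3,0,0],1]
    - [[0,0.57,-0.48],[143.3,0,0],1]
    - [[0,0.57,-0.48],[143.3,0,0],1]
    - [[0,0.57,-0.48],[143.3,0,0],1]
    - [[0,0.57,-0.48],[143.3,0,0],1]
    - [[0,0.57,-0.48],[143.3,0,0],1]
    - [[0,0.57,-0.48],[143.3,0,0],1]
    - [[0,0.57,-0.48],[143.3,0,0],1]
    - [[0,0.57,-0.48],[143.3,0,0],1]
    - [[0,0.57,-0.48],[143.3,0,0],1]
    - [[0,0.57,-0.48],[143.3,0,0],1]
    - [[0,0.57,-0.48],[143.3,0,0],1]
    - [[0,0.57,-0.48],[143.3,0,0],1]
    - [[0,0.57,-0.48],[143.3,0,0],1]
    - [[0,0.57,-0.48],[143.3,0,0],1]
    - [[0,0.57,-0.48],[143.3,0,0],1]
    - [[0,0.57,-0.48],[143.3,0,0],1]
    - [[0,0.57,-0.48],[143.3,0,0],1]
    - [[0,0.57,-0.48],[143.3,0,0],1]

```text
clock: 2.62
tool_pos: [0.4875, -0.0654, 0.2263]
orientation: [-174.6, 90.0, -158.2]
force: [-0.7, 0.8, -0.2]
opening: 0.0873
```

Run:
```python
from h import *
mv([.49,-.09,.22],107)
k=ctrl.get_calibration('wrist')
a=ctrl.snapshot('wrist');cv2.imwrite('pics/w1.png',cv2.resize(a,(800,500)))
for n,z in {'toe':.028,'vice':0,'jaw_post':.095,'fixed_jaw':.052,'gauge':0}.items():
  for r in ctrl.landmark_of('wrist',n)[:3]:print(n,r['pixel'],r['confidence'],atz(k,r['pixel'],z).round(4))
```

```text
pos [ 0.4875 -0.0654  0.2263] j [ 15.3   3.1 -21.8   0.  -65.1 -88.9] shift [ 0.0063 -0.0243 -0.0046] rot [-0.56 -0.04  0.  ] rows 0.6 0.1
toe [321.5, 58.0] 0.88 [ 0.3573 -0.0981  0.028 ]
toe [176.1, 184.5] 0.74 [ 0.5499 -0.2328  0.028 ]
toe [279.9, 184.5] 0.55 [ 0.5122 -0.1058  0.028 ]
vice [288.9, 176.6] 0.9 [ 0.5064 -0.0982  0.    ]
jaw_post [362.0, 200.9] 0.63 [ 0.4851 -0.0164  0.095 ]
jaw_post [281.5, 178.4] 0.53 [ 0.4857 -0.1028  0.095 ]
fixed_jaw [262.0, 188.0] 0.78 [ 0.5153 -0.1239  0.052 ]
gauge [218.1, 94.7] 0.62 [ 0.43   -0.2104  0.    ]
```

View pics/w1.png

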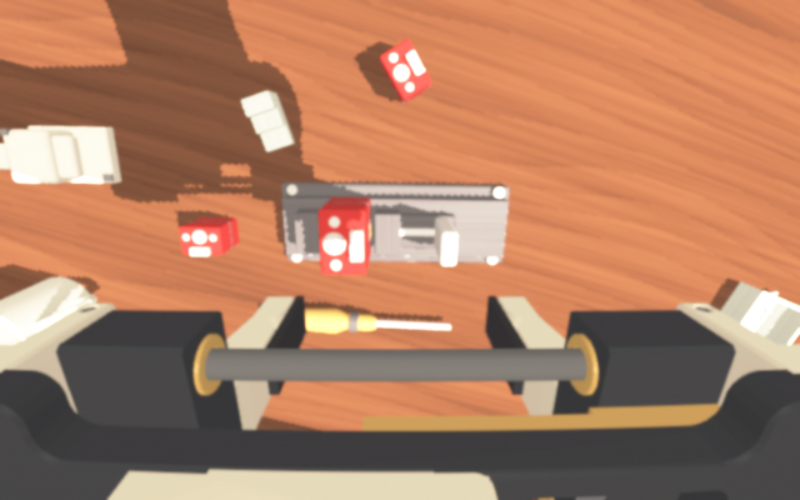

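The wrist view, in display pixels, shows the vice bolts at (292,189), (499,192), (297,258) and (492,260). The toe top is at (345,237), its white tab at (357,246) facing the post, and the post top is at (449,240). I'll refine the yaw from the bolt lines.

Run:
```python
from h import *
k=ctrl.get_calibration('wrist')
P=[atz(k,[u/1.25,v/1.25],.028) for u,v in((292,189),(499,192),(297,258),(492,260))]
for p in P:print(p.round(4))
for a,b in((0,1),(2,3)):
  d=P[b]-P[a];print(np.degrees(np.arctan2(d[1],d[0])),np.linalg.norm(d))
print(np.mean(P,0))
for q,z in(((449,235),.095),((437,235),.095),((460,235),.095)):print(atz(k,[q[0]/1.25,q[1]/1.25],z).round(4))
mv([.4845,-.018,.15],106)
```

```text
[ 0.4893 -0.1677  0.028 ]
[0.4313 0.0264 0.028 ]
[ 0.5578 -0.1472  0.028 ]
[0.4991 0.0465 0.028 ]
106.63162876390247 0.20262212789497877
106.83895932125539 0.20238504216340544
[ 0.49436555 -0.06050565  0.028     ]
[ 0.4721 -0.0209  0.095 ]
[ 0.4751 -0.0304  0.095 ]
[ 0.4694 -0.0123  0.095 ]
pos [ 0.4873 -0.0625  0.2268] j [ 15.7   3.  -21.8   0.  -65.1 -88.4] shift [0.0768 0.0433 0.0105] rot [1.32 0.02 0.  ] rows 2.1 0.2
```

Run:
```python
from h import *
mv([.482,-.020,.14],106.7);mv([.482,-.020,.064],106.7)
```

```text
pos [ 0.4873 -0.0625  0.2268] j [ 15.7   3.  -21.8   0.  -65.1 -88.4] shift [0.0868 0.0422 0.0076] rot [0.62 0.02 0.  ] rows 2.3 0.1
pos [ 0.4873 -0.0625  0.2268] j [ 15.7   3.  -21.8   0.  -65.1 -88.4] shift [0.1628 0.0422 0.0075] rot [0.62 0.02 0.  ] rows 4.0 0.1
```

Call:
drive_tool:
  plan:
    - [[0.03,0.04,0.0075],[0.6,0,0],0.6]
    - [[0.07,0.042,0.0075],[0.6,0,0],0.6]
    - [[0.087,0.042,0.0075],[0.6,0,0],0.6]
    - [[0.087,0.042,0.0075],[0.6,0,0],0.6]
    - [[0.087,0.042,0.0075],[0.6,0,0],0.6]
    - [[0.087,0.042,0.0075],[0.6,0,0],0.6]

```text
clock: 3.42
tool_pos: [0.4831, -0.0198, 0.1413]
orientation: [-15.9, 89.9, 1.0]
force: [0.1, -0.2, 0.1]
opening: 0.0545
```

Run:
```python
from h import *
o=ctrl.get_obs();print(o['opening'],o['force'])
k=ctrl.get_calibration('wrist')
a=ctrl.snapshot('wrist');cv2.imwrite('pics/w2.png',cv2.resize(a,(800,500)))
for n,z in {'toe':.028,'vice':0,'jaw_post':.095,'fixed_jaw':.052}.items():
  for r in ctrl.landmark_of('wrist',n)[:3]:print(n,r['pixel'],r['confidence'],atz(k,r['pixel'],z).round(4))
mv([.482,-.020,.064],106.7)
```

```text
0.054501792594626196 [ 0.09389037 -0.16435796  0.11847537]
toe [99.2, 194.4] 0.87 [ 0.5456 -0.2264  0.028 ]
toe [221.8, 192.3] 0.73 [ 0.5074 -0.1084  0.028 ]
toe [278.5, 34.2] 0.61 [ 0.3582 -0.0909  0.028 ]
vice [242.0, 185.7] 0.65 [ 0.5047 -0.0958  0.    ]
jaw_post [316.4, 223.3] 0.58 [ 0.4845 -0.0193  0.095 ]
pos [ 0.4827 -0.0202  0.1409] j [ 21.    6.8 -30.    0.  -53.1 -94.3] shift [ 0.0769  0.0004 -0.0008] rot [ 0.01  0.15 -0.  ] rows 1.8 0.0
```

View pics/w2.png

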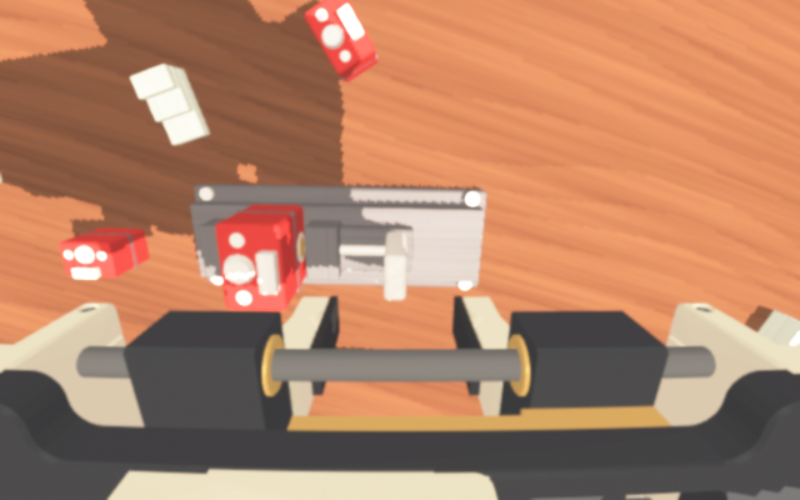

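The post sits centred between the fingers, at display column 396. I'll descend, grip it and pull the jaw open.

Call:
drive_tool:
  plan:
    - [[0.03,0,-0.001],[0,0,0],0.6]
    - [[0.06,0,-0.001],[0,0,0],0.6]
    - [[0.077,0,-0.001],[0,0,0],0.6]
    - [[0.077,0,-0.001],[0,0,0],0.4]
    - [[0.077,0,-0.001],[0,0,0],0]
    - [[0.077,0,-0.001],[0,0,0],0]
    - [[0.077,0,-0.001],[0,0,0],0]
    - [[0.077,0,-0.001],[0,0,0],0]
    - [[0.077,0,-0.001],[0,0,0],0]
    - [[0.077,0,-0.001],[0,0,0],0]

```text
clock: 4.5
tool_pos: [0.4824, -0.0203, 0.0647]
orientation: [0.3, 89.8, 17.0]
force: [-1.2, 0.6, 4.1]
opening: 0.014
```

Call:
drive_tool:
  plan:
    - [[0,0.008,0],[0,0,0],0]
    - [[0,0.016,0],[0,0,0],0]
    - [[0,0.024,0],[0,0,0],0]
    - [[0,0.032,0],[0,0,0],0]
    - [[0,0.04,0],[0,0,0],0]
    - [[0,0.046,0],[0,0,0],0]
    - [[0,0.046,0],[0,0,0],0]
    - [[0,0.046,0],[0,0,0],0]

```text
clock: 5.17
tool_pos: [0.4699, 0.0244, 0.0648]
orientation: [-3.3, 89.7, 13.4]
force: [5.0, -2.2, -6.5]
opening: 0.0143
```

Call:
drive_tool:
  plan:
    - [[0,0,0],[0,0,0],0.6]
    - [[0,0,0],[0,0,0],0.6]
    - [[0,0,0],[0,0,0],0.6]
    - [[-0.04,0,0],[0,0,0],0.6]
    - [[-0.08,0,0],[0,0,0],0.8]
    - [[-0.1,-0.03,0],[0,0,0],1]
    - [[-0.1,-0.06,0],[0,0,0],1]
    - [[-0.1,-0.06,0],[0,0,0],1]
    - [[-0.1,-0.06,0],[0,0,0],1]

```text
clock: 5.92
tool_pos: [0.4865, -0.034, 0.1651]
orientation: [0.2, 89.7, 16.8]
force: [-1.2, -1.3, -0.4]
opening: 0.0683
```

Run:
```python
from h import *
o=ctrl.get_obs();print(o['opening'],o['force'])
k=ctrl.get_calibration('wrist')
a=ctrl.snapshot('wrist');cv2.imwrite('pics/w3.png',cv2.resize(a,(800,500)))
for n,z in {'toe':.028,'toe_screw':.043,'vice':0,'jaw_post':.095,'fixed_jaw':.052}.items():
  for r in ctrl.landmark_of('wrist',n)[:3]:print(n,r['pixel'],r['confidence'],atz(k,r['pixel'],z).round(4))
mv([.5073,-.1036,.14],106.7);mv([.5073,-.1036,.058],106.7)
np.set_printoptions(suppress=True)
for r in ctrl.cut_out('wrist','toe'):print(r['pixel'],r['pixels'].sum())
```

```text
0.06828608194025038 [-1.22571401 -1.28143628 -0.42004398]
toe [292.1, 38.4] 0.74 [ 0.3579 -0.0956  0.028 ]
toe [241.9, 186.4] 0.7 [ 0.5076 -0.109   0.028 ]
toe [125.2, 187.9] 0.67 [ 0.5453 -0.2291  0.028 ]
toe_screw [304.6, 31.4] 0.91 [ 0.3519 -0.0849  0.043 ]
toe_screw [120.6, 203.2] 0.73 [ 0.5562 -0.2237  0.043 ]
toe_screw [260.7, 190.5] 0.72 [ 0.5011 -0.0875  0.043 ]
vice [259.1, 181.5] 0.72 [ 0.506  -0.0962  0.    ]
vice [390.6, 214.0] 0.35 [0.4999 0.062  0.    ]
jaw_post [391.2, 214.1] 0.9 [0.4718 0.027  0.095 ]
jaw_post [607.5, 280.9] 0.29 [0.4758 0.2536 0.095 ]
fixed_jaw [218.0, 196.2] 0.73 [ 0.5157 -0.1252  0.052 ]
pos [ 0.4863 -0.0326  0.1645] j [ 19.4   5.6 -27.7   0.  -56.4 -92.6] shift [ 0.0245 -0.0741 -0.0006] rot [0.12 0.27 0.02] rows 1.9 0.0
pos [ 0.4863 -0.0326  0.1645] j [ 19.4   5.6 -27.7   0.  -56.4 -92.6] shift [ 0.1065 -0.074  -0.0009] rot [0.12 0.27 0.02] rows 3.1 0.0
[291.5, 30.2] 1904
[233.9, 198.5] 4003
[110.8, 196.8] 1833
```

View pics/w3.png

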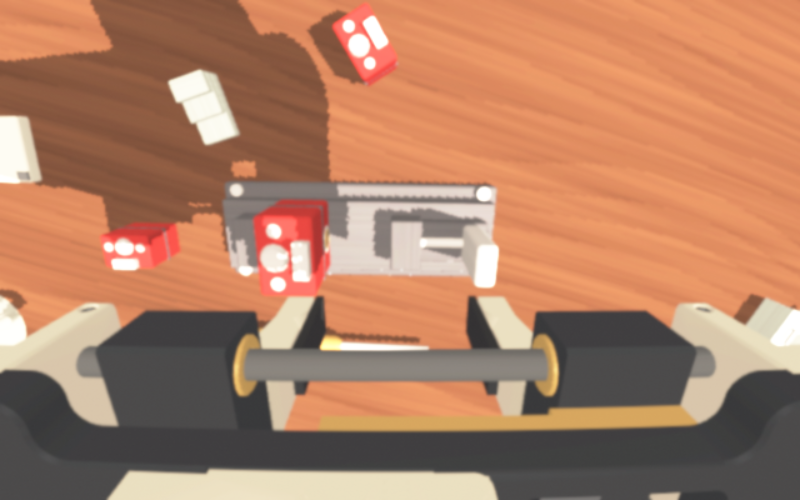

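The jaw is open, with the post at display (484,256), and the toe is still upright at (290,250). I'll grasp it across its 40 mm width.

Call:
drive_tool:
  plan:
    - [[0.0,-0.03,-0.001],[0,0,0],1]
    - [[0,-0.06,-0.001],[0,0,0],1]
    - [[0,-0.075,-0.001],[0,0,0],1]
    - [[0.02,-0.075,-0.001],[0,0,0],1]
    - [[0.05,-0.075,-0.001],[0,0,0],1]
    - [[0.08,-0.075,-0.001],[0,0,0],1]
    - [[0.1065,-0.075,-0.001],[0,0,0],1]
    - [[0.1065,-0.075,-0.001],[0,0,0],1]
    - [[0.1065,-0.075,-0.001],[0,0,0],1]

```text
clock: 7.02
tool_pos: [0.507, -0.1044, 0.0575]
orientation: [-2.9, 89.9, 14.0]
force: [0.5, -0.9, 1.1]
opening: 0.0878
```

Call:
drive_tool:
  plan:
    - [[0,0,0],[0,0,0],0]
    - [[0,0,0],[0,0,0],0]
    - [[0,0,0],[0,0,0],0]
    - [[0,0,0],[0,0,0],0]
    - [[0,0,0],[0,0,0],0]
    - [[0,0,0],[0,0,0],0]
    - [[0,0,0],[0,0,0],0]
    - [[0,0,0],[0,0,0],0]
    - [[0,0,0],[0,0,0],0]

```text
clock: 7.77
tool_pos: [0.5076, -0.1047, 0.0579]
orientation: [-16.7, 89.8, 0.2]
force: [0.8, -4.0, 2.4]
opening: 0.0397
```

Call:
drive_tool:
  plan:
    - [[-0.015,0,0],[0,0,0],0]
    - [[-0.03,0,0],[0,0,0],0]
    - [[-0.045,0,0],[0,0,0],0]
    - [[-0.05,0,0],[-7,0,0],0]
    - [[-0.05,0.004,0],[-14,0,0],0]
    - [[-0.05,0.006,0],[-21,0,0],0]
    - [[-0.05,0.006,0],[-28,0,0],0]
    - [[-0.05,0.006,0],[-35,0,0],0]
    - [[-0.05,0.006,0],[-42,0,0],0]
    - [[-0.05,0.006,0],[-49,0,0],0]
    - [[-0.05,0.006,0],[-56,0,0],0]
    - [[-0.05,0.006,0],[-63,0,0],0]
    - [[-0.05,0.006,0],[-70,0,0],0]
    - [[-0.05,0.006,0],[-77,0,0],0]
    - [[-0.05,0.006,0],[-84,0,0],0]
    - [[-0.05,0.006,0],[-90,0,0],0]
    - [[-0.05,0.006,0],[-90,0,0],0]
    - [[-0.05,0.006,0],[-90,0,0],0]

```text
clock: 9.27
tool_pos: [0.5049, -0.0988, 0.1071]
orientation: [-90.6, 90.0, 16.1]
force: [-0.4, -0.2, -3.7]
opening: 0.04
```

Run:
```python
from h import *
o=ctrl.get_obs();print(o['clock'],o['opening'],o['force'],o['moment'])
a=ctrl.snapshot('scene');b=ctrl.snapshot('wrist')
a=cv2.resize(a[130:330,230:430],(500,500));b=cv2.resize(b[:,160:400],(300,500))
cv2.imwrite('pics/c4.png',np.hstack([a,b]))
k=ctrl.get_calibration('wrist')
for c in('wrist','scene'):
  for r in ctrl.landmark_of(c,'toe_screw')[:3]:print(c,r['pixel'],r['confidence'],atz(c,r['pixel'],.093).round(4))
# toe centre target: vice y -1+2
f=np.array([.5044,-.094]);y=np.array([-.287,.958])
p=f+.002*y;print(p);mv([*p,.108],196.7)
```

```text
9.2667 0.04000066178016949 [-0.41244307 -0.21381183 -3.66444528] [ 0.08779172 -0.03248547  0.03747651]
wrist [465.6, 255.8] 0.69 [ 0.4066 -0.117   0.093 ]
scene [290.5, 199.2] 0.88 [ 0.4902 -0.0994  0.093 ]
scene [268.8, 268.8] 0.88 [ 0.6286 -0.284   0.093 ]
scene [264.4, 194.9] 0.65 [ 0.4285 -0.1389  0.093 ]
[ 0.503826 -0.092084]
pos [ 0.5055 -0.0989  0.1077] j [ 10.8  12.  -28.6   0.  -49.3   5.9] shift [-0.0003 -0.0004  0.007 ] rot [ 0.05 -0.03  0.12] rows 0.2 0.0
```

View pics/c4.png

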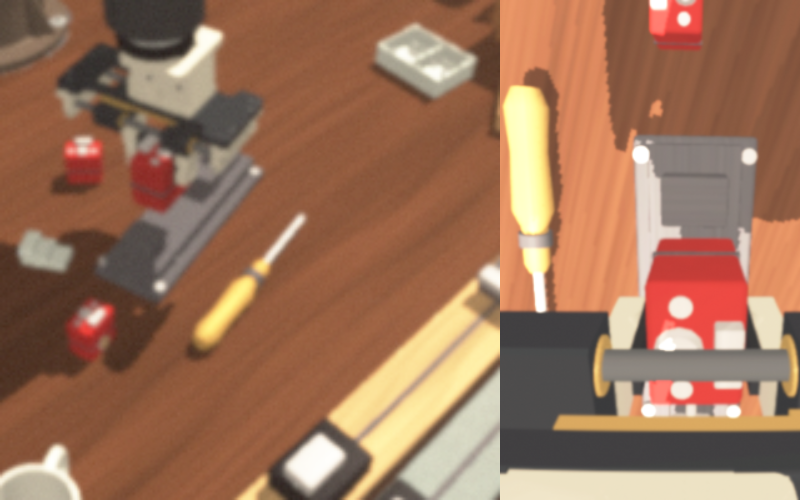

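Wrist view: the toe is held and the tab at display (730,340) is now on the robot side. In this view the camera sits over the vice's centre line, so I'll use the bolts to measure the lateral offset.

Run:
```python
from h import *
k=ctrl.get_calibration('wrist');o=ctrl.get_obs()
yv=np.array([-.287,.958]);xv=np.array([.958,.287]);t=np.array(o['tool_pos'])
f=lambda x,y:[160+(x-500)*.8,y*.8]
for z in(.0,.012,.028):
  P=[atz(k,f(*q),z)[:2] for q in((640,155),(749,157),(648,410),(733,411))]
  print(z,[(((p-t[:2])@xv).round(4),((p-t[:2])@yv).round(4)) for p in P], [np.degrees(np.arctan2(*(P[j]-P[i])[::-1])).round(1) for i,j in((2,0),(3,1))])
for n,z in(('fixed_jaw',.052),('jaw_post',.095),('vice',0),('toe',.078)):
  for r in ctrl.landmark_of('wrist',n)[:3]:
    p=atz(k,r['pixel'],z)[:2];print(n,r['pixel'],r['confidence'],((p-t[:2])@xv).round(4),((p-t[:2])@yv).round(4))
b=ctrl.snapshot('wrist');cv2.imwrite('pics/w5.png',cv2.resize(b[90:400,200:440],(600,775))[:600])
```

```text
0.0 [(np.float64(0.0397), np.float64(-0.0679)), (np.float64(-0.0374), np.float64(-0.0668)), (np.float64(0.0423), np.float64(0.1545)), (np.float64(-0.0342), np.float64(0.1552))] [np.float64(-74.0), np.float64(-74.1)]
0.012 [(np.float64(0.0379), np.float64(-0.0686)), (np.float64(-0.0357), np.float64(-0.0676)), (np.float64(0.0404), np.float64(0.1437)), (np.float64(-0.0327), np.float64(0.1443))] [np.float64(-74.0), np.float64(-74.1)]
0.028 [(np.float64(0.0355), np.float64(-0.0696)), (np.float64(-0.0335), np.float64(-0.0687)), (np.float64(0.0379), np.float64(0.1293)), (np.float64(-0.0306), np.float64(0.1299))] [np.float64(-74.0), np.float64(-74.1)]
fixed_jaw [316.9, 184.4] 0.62 -0.0002 -0.0269
vice [319.8, 198.2] 0.7 -0.0031 0.0008
vice [319.6, 182.3] 0.31 -0.0028 -0.0148
toe [452.4, 237.1] 0.94 -0.0965 0.0043
toe [313.3, 229.8] 0.72 0.0022 -0.0011
toe [301.2, 13.8] 0.58 0.0092 -0.134
```

View pics/w5.png

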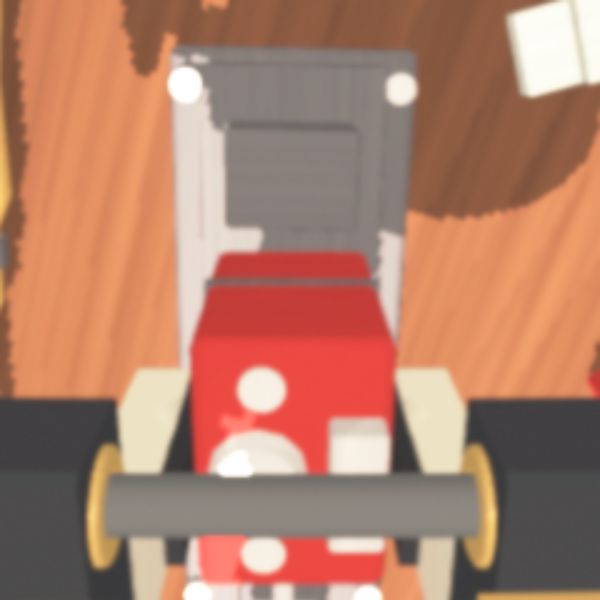

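Run:
```python
from h import *
k=ctrl.get_calibration('wrist');o=ctrl.get_obs();t=np.array(o['tool_pos'])
a=np.radians(106);yv=np.array([np.cos(a),np.sin(a)]);xv=np.array([yv[1],-yv[0]])
g=lambda n,pts,z:print(n,[(((p-t[:2])@xv).round(4),((p-t[:2])@yv).round(4)) for p in[atz(k,[200+x/2.5,90+y/2.5],z)[:2] for x,y in pts]])
g('toe top back edge',[(193,338),(393,338)],.1397)
g('toe bottom back edge',[(218,253),(364,253)],.0777)
g('jaw front top',[(225,228),(360,228)],.052)
g('jaw rear top',[(227,126),(357,126)],.052)
g('plate end',[(172,48),(415,52)],.028)
for z in(.015,.02,.028): g('bolts%g'%z,[(185,85),(401,88),(197,594),(369,596)],z)
```

```text
toe top back edge [(np.float64(0.0188), np.float64(-0.0305)), (np.float64(-0.0185), np.float64(-0.0312))]
toe bottom back edge [(np.float64(0.0201), np.float64(-0.0287)), (np.float64(-0.0189), np.float64(-0.0294))]
jaw front top [(np.float64(0.0205), np.float64(-0.0289)), (np.float64(-0.0201), np.float64(-0.0297))]
jaw rear top [(np.float64(0.0197), np.float64(-0.0593)), (np.float64(-0.0179), np.float64(-0.06))]
plate end [(np.float64(0.0387), np.float64(-0.0804)), (np.float64(-0.0372), np.float64(-0.0805))]
bolts0.015 [(np.float64(0.0368), np.float64(-0.0683)), (np.float64(-0.0353), np.float64(-0.0686)), (np.float64(0.0377), np.float64(0.1412)), (np.float64(-0.0354), np.float64(0.1408))]
bolts0.02 [(np.float64(0.0361), np.float64(-0.0686)), (np.float64(-0.0346), np.float64(-0.0689)), (np.float64(0.037), np.float64(0.1367)), (np.float64(-0.0347), np.float64(0.1363))]
bolts0.028 [(np.float64(0.0349), np.float64(-0.0692)), (np.float64(-0.0334), np.float64(-0.0694)), (np.float64(0.0358), np.float64(0.1295)), (np.float64(-0.0335), np.float64(0.1291))]
```

The lateral offset is under 1 mm and the vice yaw is 106°. The toe needs about +4 mm along the vice's y axis to clear the fixed jaw. I'll lower it now.

Call:
drive_tool:
  plan:
    - [[0,0,0.004],[0.7,0,0],0]
    - [[0,0,0.004],[0.7,0,0],0]
    - [[0.012,0,0.004],[0.7,0,0],0]
    - [[0.024,0,0.004],[0.7,0,0],0]
    - [[0.034,0,0.004],[0.7,0,0],0]
    - [[0.042,0,0.004],[0.7,0,0],0]
    - [[0.047,0,0.004],[0.7,0,0],0]
    - [[0.0495,0,0.004],[0.7,0,0],0]
    - [[0.0495,0,0.004],[0.7,0,0],0]
    - [[0.0495,0,0.004],[0.7,0,0],0]

```text
clock: 10.55
tool_pos: [0.505, -0.095, 0.0586]
orientation: [-105.6, 89.8, 0.6]
force: [0.0, 0.4, -5.3]
opening: 0.0399
```

Call:
drive_tool:
  plan:
    - [[0.0007,0,0],[0,0,0],0]
    - [[0.0007,0,0],[0,0,0],0]
    - [[0.0007,0,0],[0,0,0],0.7]
    - [[0.0007,0,0],[0,0,0],0.7]
    - [[0.0007,0,0],[0,0,0],0.7]
    - [[0.0007,0,0],[0,0,0],0.7]
    - [[-0.03,0,0],[0,0,0],0.7]
    - [[-0.06,0,0],[0,0,0],0.7]
    - [[-0.09,0,0],[0,0,0],0.7]
    - [[-0.1,0,0],[0,0,0],0.7]
    - [[-0.1,0,0],[0,0,0],0.7]
    - [[-0.1,0,0],[0,0,0],0.7]

```text
clock: 11.55
tool_pos: [0.5049, -0.0949, 0.1591]
orientation: [-99.2, 89.7, 7.0]
force: [-0.0, -0.4, -0.3]
opening: 0.0614
```

Run:
```python
from h import *
o=ctrl.get_obs();print(o['opening'],o['force'])
b=ctrl.snapshot('wrist');cv2.imwrite('pics/w6.png',cv2.resize(b[60:380,180:460],(525,600)))
mv([.4699,.0244,.14],106)
```

```text
0.06141905204177444 [-0.00395826 -0.3643646  -0.33933637]
pos [ 0.5043 -0.095   0.1581] j [ 11.3   8.5 -25.2   0.  -56.1   4.8] shift [ 1.810e-02 -1.000e-04  1.242e-01] rot [90.14  0.11  0.15] rows 3.0 12.6
```

View pics/w6.png

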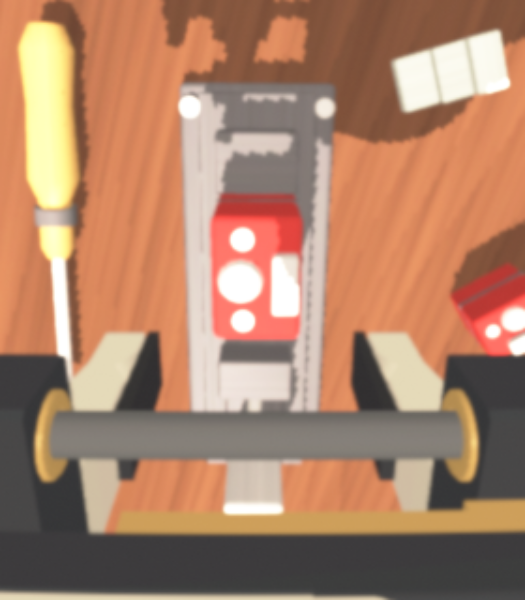

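The toe stands upright between the jaws, with its tab at display (285,285) on the robot side and square to the vice. Next I'll turn back and grip the post.

Call:
drive_tool:
  plan:
    - [[0,0,0.03],[7,0,0],0.6]
    - [[0,0,0.06],[14,0,0],0.6]
    - [[0,0,0.09],[21,0,0],0.6]
    - [[0,0,0.12],[28,0,0],0.6]
    - [[0,0,0.124],[35,0,0],0.6]
    - [[0,0,0.124],[42,0,0],0.6]
    - [[0,0,0.124],[49,0,0],0.6]
    - [[0,0,0.124],[56,0,0],0.6]
    - [[0,0,0.124],[63,0,0],0.6]
    - [[0,0,0.124],[70,0,0],0.6]
    - [[0,0,0.124],[77,0,0],0.6]
    - [[0,0,0.124],[84,0,0],0.6]
    - [[0,0,0.124],[90.1,0,0],0.6]
    - [[0,0,0.124],[90.1,0,0],0.6]
    - [[0,0,0.124],[90.1,0,0],0.6]

```text
clock: 12.85
tool_pos: [0.4692, 0.0239, 0.1569]
orientation: [-46.8, 89.9, -30.6]
force: [0.2, -0.6, 0.6]
opening: 0.0524
```

Run:
```python
from h import *
o=ctrl.get_obs();print(o['opening'],o['force'])
mv([.4699,.0244,.064],106)
```

```text
0.052386134346302786 [ 0.24648215 -0.59981333  0.63652701]
pos [0.4692 0.0239 0.1569] j [ 2.700e+01  4.500e+00 -3.020e+01  1.000e-01 -5.530e+01 -1.009e+02] shift [0.0929 0.0004 0.0008] rot [0.23 0.04 0.04] rows 2.2 0.0
```

Call:
drive_tool:
  plan:
    - [[0.03,0,0.001],[0.2,0,0],0.6]
    - [[0.06,0,0.001],[0.2,0,0],0.6]
    - [[0.093,0,0.001],[0.2,0,0],0.6]
    - [[0.093,0,0.001],[0.2,0,0],0.6]
    - [[0.093,0,0.001],[0.2,0,0],0]
    - [[0.093,0,0.001],[0.2,0,0],0]
    - [[0.093,0,0.001],[0.2,0,0],0]
    - [[0.093,0,0.001],[0.2,0,0],0]
    - [[0.093,0,0.001],[0.2,0,0],0]
    - [[0.093,0,0.001],[0.2,0,0],0]
    - [[0.093,0,0.001],[0.2,0,0],0]

```text
clock: 13.77
tool_pos: [0.4706, 0.0243, 0.0647]
orientation: [-10.1, 89.9, 6.0]
force: [-2.0, 0.3, 5.6]
opening: 0.0138
```

Call:
drive_tool:
  plan:
    - [[0,-0.005,0],[0,0,0],0]
    - [[0,-0.01,0],[0,0,0],0]
    - [[0,-0.014,0],[0,0,0],0]
    - [[0,-0.018,0],[0,0,0],0]
    - [[0,-0.021,0],[0,0,0],0]
    - [[0,-0.023,0],[0,0,0],0]
    - [[0,-0.024,0],[0,0,0],0]
    - [[0,-0.024,0],[0,0,0],0]

```text
clock: 14.43
tool_pos: [0.4772, 0.0007, 0.0647]
orientation: [-24.3, 89.9, -8.3]
force: [0.4, -2.5, 0.8]
opening: 0.0138
```

Call:
drive_tool:
  plan:
    - [[0,-0.001,0],[0,0,0],0]
    - [[0,-0.002,0],[0,0,0],0]
    - [[0,-0.003,0],[0,0,0],0]
    - [[0,-0.004,0],[0,0,0],0]
    - [[0,-0.004,0],[0,0,0],0]

```text
clock: 14.85
tool_pos: [0.4783, -0.0032, 0.0647]
orientation: [-27.2, 89.9, -11.1]
force: [-1.8, 1.3, 2.4]
opening: 0.0134
```

Call:
drive_tool:
  plan:
    - [[0,-0.0005,0],[0,0,0],0]
    - [[0,-0.001,0],[0,0,0],0]
    - [[0,-0.0015,0],[0,0,0],0]
    - [[0,-0.0015,0],[0,0,0],0]

```text
clock: 15.18
tool_pos: [0.4787, -0.0047, 0.0647]
orientation: [-27.9, 89.9, -11.9]
force: [-1.7, 1.1, 2.2]
opening: 0.0137
```

Call:
drive_tool:
  plan:
    - [[0,-0.0005,0],[0,0,0],0]
    - [[0,-0.001,0],[0,0,0],0]
    - [[0,-0.0015,0],[0,0,0],0]
    - [[0,-0.0015,0],[0,0,0],0]

```text
clock: 15.52
tool_pos: [0.4791, -0.0062, 0.0647]
orientation: [-26.0, 89.9, -10.0]
force: [-2.4, 2.6, 3.0]
opening: 0.0143
```

Call:
drive_tool:
  plan:
    - [[0,-0.0005,0],[0,0,0],0]
    - [[0,-0.001,0],[0,0,0],0]
    - [[0,-0.0015,0],[0,0,0],0]
    - [[0,-0.0015,0],[0,0,0],0]

```text
clock: 15.85
tool_pos: [0.4795, -0.0073, 0.0647]
orientation: [-11.1, 89.9, 4.9]
force: [-3.0, 4.8, 3.6]
opening: 0.014
```

Call:
drive_tool:
  plan:
    - [[0,-0.0005,0],[0,0,0],0]
    - [[0,-0.001,0],[0,0,0],0]
    - [[0,-0.001,0],[0,0,0],0]

```text
clock: 16.1
tool_pos: [0.4796, -0.0079, 0.0647]
orientation: [4.1, 89.9, 20.1]
force: [-4.6, 5.0, 3.0]
opening: 0.0136
```

Call:
drive_tool:
  plan:
    - [[0,-0.001,0],[0,0,0],0]
    - [[0,-0.002,0],[0,0,0],0]
    - [[0,-0.002,0],[0,0,0],0]
    - [[0,-0.002,0],[0,0,0],0]

```text
clock: 16.43
tool_pos: [0.4798, -0.0083, 0.0647]
orientation: [46.4, 89.8, 62.4]
force: [-8.8, 16.0, 6.1]
opening: 0.0137
```

Run:
```python
from h import *
o=ctrl.get_obs();print(o['opening'],o['force'],o['tool_pos'])
b=ctrl.snapshot('wrist');cv2.imwrite('pics/w7.png',cv2.resize(b[100:300,120:400],(784,560)))
```

```text
0.013728416527118358 [-8.83231119 15.95039548  6.05649027] [ 0.47976411 -0.00826878  0.06472765]
```

View pics/w7.png

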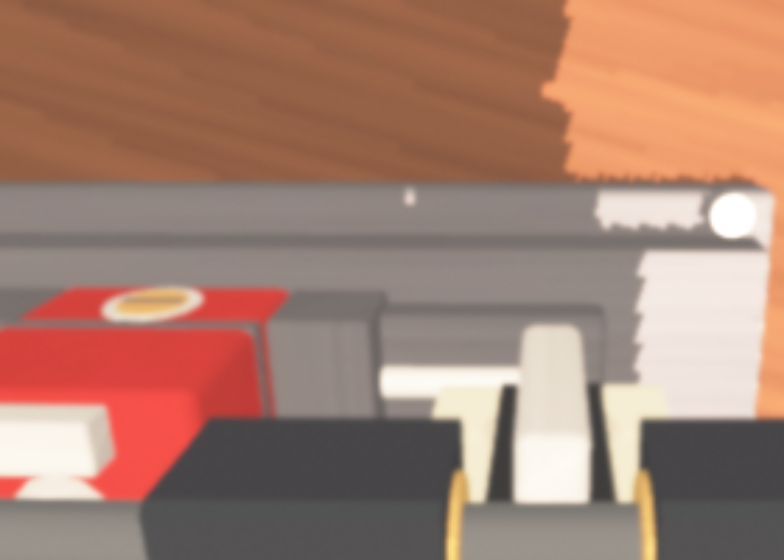

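The jaw has stopped and force has risen to 18 N. The brass screw at display (152,302) faces the robot, and the jaw is flush against the toe at column 275. I'll press slightly more, then release and retreat.

Call:
drive_tool:
  plan:
    - [[0,-0.001,0],[0,0,0],0]
    - [[0,-0.002,0],[0,0,0],0]
    - [[0,-0.0025,0],[0,0,0],0]
    - [[0,-0.0025,0],[0,0,0],0]

```text
clock: 16.82
tool_pos: [0.4798, -0.0083, 0.0647]
orientation: [64.6, 89.7, 80.5]
force: [-11.5, 22.8, 9.8]
opening: 0.014
```

Call:
drive_tool:
  plan:
    - [[0,0,0],[0,0,0],0.3]
    - [[0,0,0],[0,0,0],0.5]
    - [[0,0,0],[0,0,0],0.5]
    - [[0,0,0],[0,0,0],0.5]
    - [[-0.03,0,0],[0,0,0],0.5]
    - [[-0.06,0,0],[0,0,0],0.5]
    - [[-0.1,0,0],[0,0,0],0.5]
    - [[-0.13,0,0],[0,0,0],0.5]
    - [[-0.13,0,-0.03],[0,0,0],0.5]
    - [[-0.13,0,-0.06],[0,0,0],0.5]
    - [[-0.13,0,-0.06],[0,0,0],0.5]
    - [[-0.13,0,-0.06],[0,0,0],0.5]

```text
clock: 17.82
tool_pos: [0.4211, -0.0263, 0.1951]
orientation: [51.7, 89.6, 67.7]
force: [0.2, 0.5, -0.1]
opening: 0.044
```

Run:
```python
from h import *
o=ctrl.get_obs();print(o['opening'],o['force'],o['tool_pos'])
b=ctrl.snapshot('wrist');cv2.imwrite('pics/w8.png',cv2.resize(b[60:280,140:430],(790,600)))
a=np.radians(106);yv=np.array([np.cos(a),np.sin(a)]);xv=np.array([yv[1],-yv[0]]);v=np.array([.505,-.094])
for n,z in(('toe',.028),('toe_screw',.043),('jaw_post',.095),('fixed_jaw',.052),('gauge',0),('screwdriver',0)):
  for r in ctrl.landmark_of('wrist',n)[:3]:
    p=atz('wrist',r['pixel'],z)[:2];print(n,r['pixel'],r['confidence'],p.round(4),((p-v)@xv).round(4),((p-v)@yv).round(4))
```

```text
0.04396666675411098 [ 0.16461489  0.51844744 -0.1090959 ] [ 0.42108657 -0.02632302  0.19511977]
toe [128.3, 230.7] 0.89 [ 0.5465 -0.2297] 0.0025 -0.1418
toe [9.9, 287.9] 0.74 [ 0.6834 -0.3884] 0.0904 -0.3321
toe [239.9, 231.5] 0.69 [ 0.5088 -0.0964] 0.003 -0.0034
toe_screw [236.0, 221.6] 0.95 [ 0.49   -0.1009] -0.0163 -0.0025
toe_screw [281.1, 99.4] 0.76 [ 0.3471 -0.0834] -0.1488 0.0537
toe_screw [125.7, 239.2] 0.6 [ 0.549  -0.2233] 0.0067 -0.1365
jaw_post [318.9, 258.6] 0.57 [ 0.4811 -0.0054] 0.0015 0.0918
fixed_jaw [211.0, 242.3] 0.88 [ 0.5183 -0.1219] 0.0051 -0.0305
gauge [167.4, 141.9] 0.97 [ 0.4315 -0.2079] -0.102 -0.0893
```

View pics/w8.png

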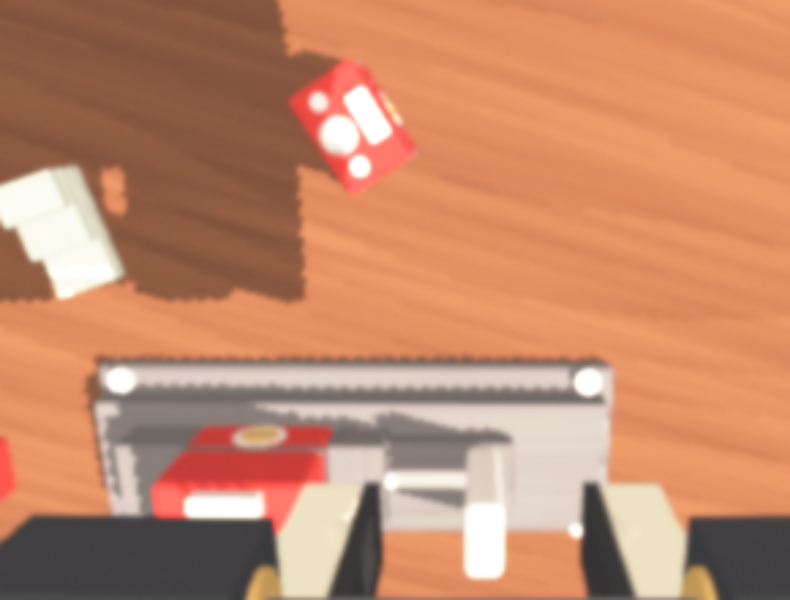

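```bash
python3 -c "
from plant import ctrl
print(ctrl.close_job())"
```

```text
the job is handed in; nothing more can be done
None
```

The toe unit now stands upright on the bed, held between both jaws, with its screw side facing out of the open end towards the robot. I handed the job in at about 18 s of the 51 s allowed. I viewed 9 pictures.

I pulled the jaw open by its post, lifted the large toe unit, gave it a quarter turn, set it down and released it. I then pushed the jaw up until it stopped moving and the push force read about 25 N, before letting go and backing off.

**Last checks**
- **Screw side:** the last picture shows the brass screw and tab on the robot's side.
- **Grip:** the post position puts the jaw opening at about 57 mm. The toe unit is 58 mm that way, so that fits a tight hold within measuring error.
- **Centring:** before lowering, the toe unit was within about 1 mm of the vice centre line. In the close view while pushing, its front looked flush with the jaw's side.
- **Other things:** the gauge was found where it started. The network did not report the screwdriver in the last picture; it was undisturbed in the picture taken after placing the toe unit. I did not re-check the other bystanders, but I worked only at the vice.

**Disagreements:** the final sideways readings were about +3 mm for the toe unit and +5 mm for the fixed jaw from the estimated centre line. I put this down to the oblique view, as they differ from each other by only about 2 mm.

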